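Check a battery terminal's temperature and press its snap cap home

TASK

Before the terminal on the freshly welded battery pack is closed, check it: take the stick thermometer, point it at the stud so that its measuring spot sits on the stud's top and hold it steady there for about a second, then lay it back flat on its rubber mat and let go of it. Then take the large snap cap and press it straight down onto the stud; after it clicks and the force drops, keep pressing until it is fully home on the terminal block, and finish while still holding the gripper on the cap and pushing it down firmly (about 10 N or more): do not let go. Leave the small cap, the loose cells and the spool where they are.

Things in the scene. Friction and masses are not known exactly. Their poses are not given: they have to be found in the camera images.
- thermometer: White stick infrared thermometer lying flat on the rubber mat. Bar 115 long x 26 wide x 22 high (mm), then a black tapering nose, 150 overall. Origin under the middle of its length at the underside; +x along the stick to the nose (nose face 75 from the origin, back end at -75), +z up. 70 to 130 g, centre of mass within 10 mm of the origin. Always on, no trigger.
- therm_grip (a point): Point on the thermometer's axis at mid-length, 11 mm above its underside; a good place to grip (26 mm wide across y). Axes as thermometer.
- therm_spot (a point): The thermometer's measuring spot: an empty point in the air on its axis, 60 mm ahead of the nose face, 135 mm from therm_grip along the thermometer's +x. Bring it to the top of the stud from any direction.
- mat: Thin black rubber mat, 190 x 80 x 4 mm, fixed on the table; origin at the centre of its underside, x along its length. The thermometer lies on it at the start.
- pack: Battery pack of 7 x 4 purple round cells joined with nickel strips, 144 x 84 x 70 mm high, fixed to the table. Origin at the centre of its underside, x along its length. On top, 45 mm from the centre towards -x, a black terminal block 50 x 50 x 12 high (top 82 above the table) bears the stud.
- stud_seat (a point): Centre of the flat rigid top of the terminal block at the foot of the stud, 82 mm above the table: the cap's underside rests here when fully home. z up. The upright brass stud is 16 mm thick and 22 high, tapering to 8 at the top.
- stud_balls (a point): Point on the stud's axis 9.5 mm above stud_seat, amid four sprung steel balls that bulge 12 mm out. The cap meets them with its underside about 14 mm above the seat; 8 to 12 N forces them in, the force falls off from 12 mm down, and at about 5 mm they snap out over the cap's inner lip (click) and the cap drops to about 1 mm above the seat; pressing on brings it home.
- stud_top (a point): Top of the stud, 22 mm above stud_seat; the target for the thermometer.
- cap: Large grey plastic snap cap, standing mouth down: hollow round skirt 38 mm diameter x 28 high (mouth 20 wide; above the 4 mm high lip the bore is 26), and on top a solid round grip knob 26 diameter x 22 high (50 overall). Origin at the centre of the mouth, z up. 30 to 55 g. Fingertips can push on the 6 mm wide shoulder round the knob, 28 above the origin.
- small_cap: A small solid grey cap, 24 mm diameter, 32 high in all: does not fit; leave it. Origin at its underside centre.
- cell_a: Loose purple round cell, 18.6 mm diameter, 65 high, standing; leave it. Origin at its underside centre.
- cell_b: Another standing loose cell, same size; leave it.
- spool: Flat metal spool of strip, 68 mm diameter, 16 high, lying; leave it. Origin at its underside centre.
There are look-alikes about, which are no part of the job. Leave any orange look-alike of the cap alone. Of the things that look like the thermometer, take the one that is farthest to the robot's right at the start.

How it is judged (in metres and radians):
On the way, in this order (a step that is already met when the one before it is completed fails the run):
1. the thermometer is held with its measuring spot within 20 mm of the stud's top, nearly still, for 0.7 s (distance between therm_spot and stud_top below 0.02 m and linear speed of thermometer below 0.03 m/s and contact force between thermometer and the fingers above 1 N), for 0.7 s.
2. the thermometer lies flat on its mat again, let go of (horizontal distance between thermometer and mat below 0.04 m and height (world z) of thermometer below 0.009 m and angle between thermometer's own z axis and vertical below 0.15 rad and contact force between thermometer and the arm below 0.1 N and contact force between thermometer and the fingers below 0.1 N and linear speed of thermometer below 0.02 m/s), for 0.2 s.
3. the large cap is snapped down over the stud (underside within 3 mm of the seat) (z of cap in the frame of stud_seat between -0.003 and 0.003 m and horizontal distance between cap and stud_seat below 0.005 m and angle between cap's own z axis and vertical below 0.12 rad), for 0.1 s.
At the end, for the whole second after the job is handed in: The cap is upright on the stud, its underside within 3 mm of the seat and within 5 mm sideways, the gripper's fingers still press on it (more than 4 N) and it bears on the pack with more than 5 N; the thermometer lies flat and untouched on its mat, its middle within 40 mm of the mat's centre (all of step 2 and all of step 3 and contact force between cap and pack above 5 N and contact force between cap and the fingers above 4 N); the arm keeps its last pose, push and grip.
It fails at once if small_cap is moved by more than 30 mm (distance of small_cap from where it was at the start of the episode above 0.03 m).
It fails at once if cell_a is moved by more than 30 mm (distance of cell_a from where it was at the start of the episode above 0.03 m).
It fails at once if cell_b is moved by more than 30 mm (distance of cell_b from where it was at the start of the episode above 0.03 m).
It fails at once if spool is moved by more than 30 mm (distance of spool from where it was at the start of the episode above 0.03 m).
It also fails if it takes over 67 s, if anything falls off the work surface, if the arm or the gripper's body presses on something with over 40 N, if the wrist force passes 120 N, or if a joint passes its speed limit or range.

ROBOT

A 7-joint arm with a two-finger parallel gripper is mounted at the origin on the work surface. World frame = base frame: x ahead of the robot, y to its left, z up, the work surface at z = 0. Lengths are in m, angles in degrees, forces in N, time in s.
With the tool pointing down it reaches from about 0.4 to 0.875 m from the base axis. Payload 6.5 kg.
Tool frame: the origin (TCP) lies midway between the tips of the shut fingers; the grasp point (between the pads) lies 19 mm behind it; z points along the fingers, y is the line along which they close (so a half turn about z gives the same grasp; the last joint's range is limited). The gripper opens to 85 mm and grips with 20 to 120 N. Pads are 22 mm wide; open, the fingers measure 114 mm over their backs; the gripper's body (76 mm by 85 mm) begins 54 mm behind the grasp point. The pads swing forward as they close: fully open they stand 13 mm farther back than shut.
Start: joints at [61.352, 30.733, -0.252, 88.115, 0.149, 61.152, -4.079], TCP at [0.273, -0.59, 0.231] pointing down, gripper open.
Joint ranges: [-154.64, 154.64], [-21.42, 123.67], [-72.66, 72.17], [13.99, 137.28], [-74.86, 254.86], [10.95, 109.41], [-158.01, 158.01]. Speed limits (degrees/s): [136.94, 136.94, 180, 180, 180, 180, 180].

INTERFACE

Orientations are given as a 3x3 rotation matrix whose columns are the frame's x, y, z axes.
In Python, from bench import ctrl gives the robot as it stands. The module is installed in compiled form; this text tells all that it offers.
- The arm moves only by the tool drive_tool, never from a script. Its argument "commands" is a list that holds one entry, the list of rows, each a list of 5 numbers: the shift along the tool's x, y, z in cm, then the turn about the tool's z in degrees, then the finger opening in cm, from 0 to 8.54. A call has exactly 8 rows; each row is the pose to reach, as a shift and turn from the pose commanded when the call began, along the tool's axes at that moment; what a row does not reach only later rows make up. A row lasts 1/8 s, in which the tool goes at most 62.5 mm and 10.7 degrees, less where a joint would pass 70% of its speed; a pose out of reach is approached as far as the arm can. A call with a gripper value outside its range is refused whole. The fingers move at their own pace and stop on an object; "grip_force" is the grip in N (left out, the last holds). Time passes only in rows, so rows that repeat a pose let the fingers close, or fill a call up. It gives the time, the measured TCP pose, the force, the opening and the grip force at its end, in the units of the state.
- ctrl.observe(): the state, without advancing time (a new reading comes with each control period).
- ctrl.snapshot(name): name is "scene" or "top" or "wrist"; returns (picture, depth): 420x560x3 uint8, blue, green, red; 420x560 float32, m along the optical axis (not along the pixel's ray), 0 where there is no reading.
- ctrl.get_calibration(name): a dict with "intrinsics" (3x3 intrinsics, pixels), "R" (3x3) and "t" (3): a world point X has camera coordinates R X + t. Camera axes: x right, y down, z forward; pixel columns grow to the right and rows downward; lengths in m; the calibration is good to about 2 mm. A picture is of the moment at which its call begins: read the wrist's pose just before it. get_calibration takes no time and is no camera call; for the wrist camera it gives the pose at the moment of the call.
- ctrl.close_job(): hands the job in; it is judged then, once.
Trained networks look in the newest picture that a camera, given by its name, has taken for a name from the list of things; names that differ only in an ending like _2 or _b are one class to them, and where a whole thing is asked for, a point or a joint stands for the part that bears it (a point fixed in the world has none). Each returns a list of dicts, best first, with "p" (0 to 1); they miss things now and then, are a little off and sometimes report something else, mostly with a low value. They report only what shows in the picture. A call takes as long as a camera call. They do not tell look-alikes from the thing itself.
- ctrl.boxes_of(camera, thing): "location" ([column, row] in pixels, amid what is visible of it).
The state is a dict: "t": time; "qpos": joint angles; "qvel": joint speeds; "tau": joint torques, N m; "tcp_pos": TCP position; "orientation": TCP orientation; "wrist_force": force on the tool from outside, world axes, zero at the start; "torque": the same for the moment, N m; "gripper_width": opening from 0.0 (shut) to 1.0 (fully open); "grip_force": force on a finger pad.
Only numpy, scipy, OpenCV 4.12 (cv2) and the standard library are available. Lean on these libraries where they do the work, as an engineer would, in place of code of your own. Each camera call takes 0.05 s, during which the arm holds its last target. There are 200 camera calls.

## Working session

There is one attempt and no reset: what is moved stays moved. The work goes in short steps, Python scripts to look and compute and a tool call to move; the robot and the scene stay as the last step left them, time stands still between calls to the robot, and variables do not carry over. Pictures are saved under pics/ and viewed, at most 10 in all, crops included, and the job is handed in when it is done.

Besides the shell and the picture viewer there is one more tool, called after "Request:" in YAML: its name, and indented under it one key for each argument. drive_tool: Moves the arm, as the interface text tells. Its arguments: {"type":"object","properties":{"commands":{"type":"array"},"grip_force":{"type":"number"}},"required":["commands"]}

```bash
mkdir -p pics
cat > h.py <<'E'
import numpy as np, cv2
from bench import ctrl
def world(cam,cal,px,d):
    K=np.array(cal["intrinsics"]);R=np.array(cal["R"]);t=np.array(cal["t"])
    px=np.atleast_2d(px).astype(float)
    r=np.c_[px,np.ones(len(px))]@np.linalg.inv(K).T*np.atleast_1d(d)[:,None]
    return (r-t)@R
def cloud(cal,depth):
    v,u=np.mgrid[:depth.shape[0],:depth.shape[1]]
    P=world(None,cal,np.c_[u.ravel(),v.ravel()],depth.ravel())
    P[depth.ravel()==0]=np.nan
    return P.reshape(depth.shape+(3,))
E
cat > a.py <<'E'
from h import *
np.set_printoptions(precision=4,suppress=True)
s=ctrl.observe();print(s["t"],s["tcp_pos"],s["orientation"])
ims=[]
for c in ["top","scene"]:
    cal=ctrl.get_calibration(c);im,d=ctrl.snapshot(c);np.savez(c+".npz",im=im,d=d,**{k:np.array(v) for k,v in cal.items()})
    P=cloud(cal,d);ims.append(im)
    for n in ["thermometer","mat","pack","cap","small_cap","cell_a","spool","stud_seat"]:
        try:
            for b in ctrl.boxes_of(c,n):
                u,v=np.round(b["location"]).astype(int)
                print(c,n,round(b["p"],2),(u,v),P[v,u])
        except Exception as e: print(n,e)
    cv2.imwrite(f"pics/{c}.png",im)
E
python3 a.py
```

```text
0.0 [ 0.2729 -0.5892  0.2304] [[ 0.9073  0.4204 -0.0009]
 [ 0.4204 -0.9073  0.0016]
 [-0.0001 -0.0018 -1.    ]]
top thermometer 0.76 (np.int64(146), np.int64(306)) [0.3741 0.4509 0.0206]
top thermometer 0.72 (np.int64(197), np.int64(228)) [0.5538 0.3167 0.0279]
top mat 0.61 (np.int64(209), np.int64(242)) [0.5186 0.2924 0.0052]
top cap 0.5 (np.int64(315), np.int64(259)) [0.4461 0.03   0.0513]
top cap 0.45 (np.int64(280), np.int64(267)) [0.4351 0.1163 0.0495]
top cap 0.42 (np.int64(289), np.int64(220)) [0.5467 0.0835 0.0572]
top small_cap 0.52 (np.int64(294), np.int64(196)) [0.6158 0.0629 0.0193]
top cell_a 0.57 (np.int64(281), np.int64(154)) [0.7247 0.0865 0.0453]
top spool 0.93 (np.int64(236), np.int64(158)) [0.7345 0.2063 0.0201]
top spool 0.4 (np.int64(406), np.int64(171)) [ 0.6417 -0.2212  0.0664]
top stud_seat 0.7 (np.int64(404), np.int64(172)) [ 0.6397 -0.2159  0.0661]
scene thermometer 0.65 (np.int64(314), np.int64(174)) [0.5493 0.3021 0.0267]
scene mat 0.88 (np.int64(308), np.int64(190)) [0.5513 0.2652 0.0074]
scene pack 0.61 (np.int64(231), np.int64(396)) [ 0.6377 -0.228   0.0639]
scene cap 0.81 (np.int64(241), np.int64(221)) [0.4585 0.1054 0.0277]
scene cap 0.58 (np.int64(218), np.int64(248)) [0.4496 0.0218 0.0302]
scene cell_a 0.76 (np.int64(349), np.int64(275)) [0.7299 0.0839 0.0419]
scene cell_a 0.51 (np.int64(276), np.int64(248)) [0.5628 0.078  0.0304]
scene spool 0.76 (np.int64(374), np.int64(239)) [0.7438 0.2023 0.0162]
scene stud_seat 0.6 (np.int64(234), np.int64(396)) [ 0.6425 -0.2258  0.0646]
```

View pics/top.png

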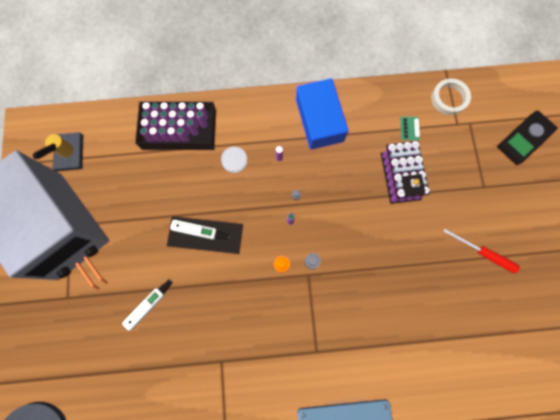

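View pics/scene.png

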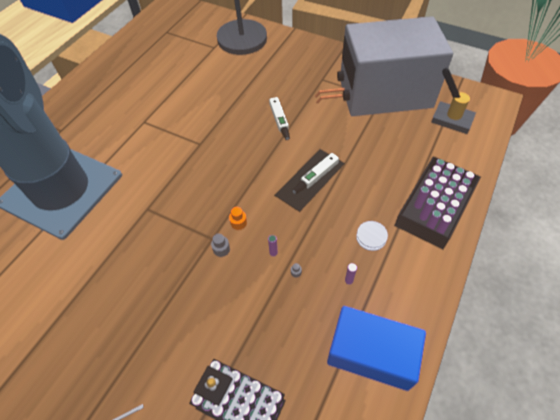

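The top view shows the thermometer on the mat at about (200,231) with its nose to the right (228,236). The grey cap is at (312,261), the orange look-alike at (282,264), the small cap at (295,195), and the pack at (405,172) with its terminal block near (411,185). The second thermometer, at (146,306), lies farther left. Next I'll fit their poses.

```bash
cat > b.py <<'E'
from h import *
np.set_printoptions(precision=4,suppress=True)
for c in ["top","scene"]:
    z=np.load(c+".npz");P=cloud(z,z["d"]).reshape(-1,3)
    def near(x,y,r,a,b): return P[(np.hypot(P[:,0]-x,P[:,1]-y)<r)&(P[:,2]>a)&(P[:,2]<b)]
    t=near(.545,.305,.13,.014,.04)
    (cx,cy),wh,an=cv2.minAreaRect((t[:,:2]*1000).astype(np.float32))
    m=t[:,:2].mean(0);w,V=np.linalg.eigh(np.cov((t[:,:2]-m).T))
    print(c,"therm",len(t),cx,cy,wh,an,"mean",m,"axis",V[:,1],np.degrees(np.arctan2(*V[::-1,1])),"ztop",np.median(t[:,2]))
    q=near(.446,.03,.035,.015,.07);print("cap n",len(q),q.mean(0),q.min(0),q.max(0))
    k=q[q[:,2]>.04];print("knob",len(k),k.mean(0))
    for lo,hi in [(.04,.075),(.075,.088),(.09,.12)]:
        q=near(.64,-.22,.13,lo,hi)
        if len(q)>3:
            print("pack",lo,len(q),q.mean(0),cv2.minAreaRect((q[:,:2]*1000).astype(np.float32)))
    q=near(.51,.28,.16,.002,.009); print("mat",cv2.minAreaRect((q[:,:2]*1000).astype(np.float32)) if len(q)>3 else 0,len(q))
    q=near(.2,.1,.3,-.05,.05); print("table z",np.median(q[:,2]))
E
python3 b.py
python3 - <<'E'
import cv2
a=cv2.imread('pics/top.png')
b=cv2.resize(a[205:285,150:330],None,fx=4,fy=4,interpolation=cv2.INTER_CUBIC)
c=cv2.resize(a[130:210,370:440],None,fx=3,fy=3,interpolation=cv2.INTER_CUBIC)
import numpy as np
o=np.zeros((570,720,3),np.uint8);o[:320]=b;o[325:325+240,:210]=c
cv2.imwrite('pics/crop.png',o)
E
```

```text
top therm 565 549.4196166992188 311.7711486816406 (151.06747436523438, 26.6043643951416) 72.3329086303711 mean [0.5497 0.3155] axis [0.3039 0.9527] 72.3070061761802 ztop 0.02652670111844372
cap n 187 [0.4452 0.0363 0.0396] [0.4284 0.0175 0.016 ] [0.4641 0.0536 0.0565]
knob 91 [0.4458 0.0353 0.0511]
pack 0.04 1453 [ 0.6569 -0.2204  0.0673] ((649.1416015625, -226.3008575439453), (144.58636474609375, 85.44171142578125), 1.6092394590377808)
pack 0.075 364 [ 0.6033 -0.2252  0.0825] ((622.3599243164062, -225.04483032226562), (89.61658477783203, 53.73087692260742), 6.246977806091309)
pack 0.09 63 [ 0.6028 -0.2254  0.0993] ((603.4093017578125, -226.61575317382812), (18.82392692565918, 18.56049346923828), 2.43939471244812)
mat ((509.9985046386719, 280.7587890625), (316.30548095703125, 318.172119140625), 73.77910614013672) 4601
table z 0.0011727160553943372
scene therm 552 548.4581298828125 311.5128479003906 (149.39451599121094, 27.626169204711914) 72.17552185058594 mean [0.5506 0.3126] axis [0.3088 0.9511] 72.01296141601787 ztop 0.025332156919431647
cap n 281 [0.4495 0.0309 0.0368] [0.4264 0.0156 0.0151] [0.4649 0.0545 0.0536]
knob 120 [0.4464 0.0339 0.049 ]
pack 0.04 2865 [ 0.6561 -0.2222  0.068 ] ((647.9722900390625, -226.05728149414062), (143.75558471679688, 84.01304626464844), 1.583458423614502)
pack 0.075 786 [ 0.6048 -0.2283  0.0823] ((602.9675903320312, -222.66506958007812), (50.90656661987305, 59.42975616455078), 1.719833254814148)
pack 0.09 138 [ 0.6045 -0.2282  0.0992] ((602.8782958984375, -227.71603393554688), (20.40302276611328, 19.248613357543945), 3.3567862510681152)
mat ((511.62652587890625, 279.3765869140625), (313.49066162109375, 316.3241882324219), 64.38431549072266) 2750
table z 0.0009508782915447683
```

View pics/crop.png

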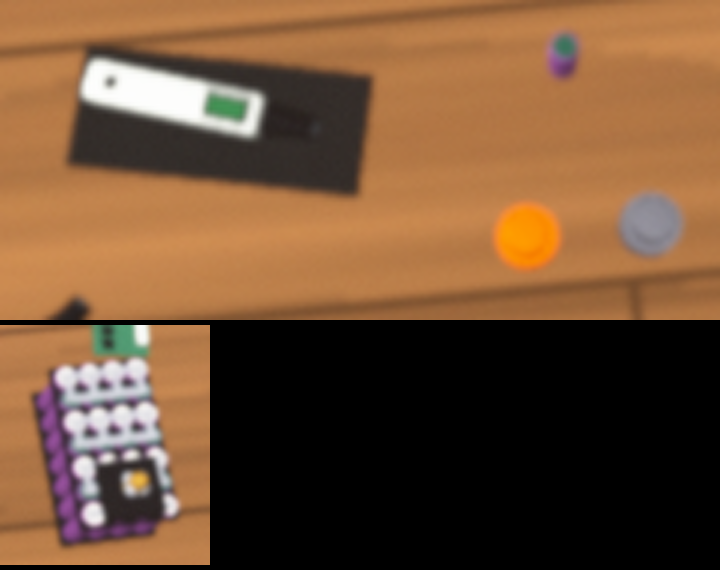

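```bash
cat >> h.py <<'E'
def row(*targets):
    """targets: (x,y,z,yaw of tool x in deg); prints shift cm + turn deg"""
    s=ctrl.observe();p=np.array(s["tcp_pos"]);R=np.array(s["orientation"])
    y0=np.degrees(np.arctan2(R[1,0],R[0,0]))
    print("t %.2f"%s["t"],"tcp",np.round(p,4),"yaw %.1f"%y0,"F",np.round(s["wrist_force"],1),"w %.3f"%s["gripper_width"],"g",s["grip_force"])
    for x,y,z,w in targets:
        print(np.round(R.T@(np.array([x,y,z])-p)*100,2),"turn %.1f"%(-((w-y0+180)%360-180)))
E
python3 - <<'E'
from h import *
z=np.load("top.npz");K,R,t=z["intrinsics"],z["R"],z["t"]
def pl(px,h):
    r=np.linalg.inv(K)@np.array([*px,1.]);o=-R.T@t;d=R.T@r
    return o+d*(h-o[2])/d[2]
c=np.array([pl(q,.004) for q in [(171.75,216.25),(243,223.75),(239.5,253.25),(167,245.75)]])
print(np.round(c,4),c.mean(0),np.degrees(np.arctan2(*(c[1]-c[0])[[1,0]])))
row((.55,-.12,.23,72.2),(.549,.312,.18,72.2))
E
```

```text
[[0.5957 0.3863 0.004 ]
 [0.5581 0.2019 0.004 ]
 [0.4825 0.2163 0.004 ]
 [0.5194 0.4008 0.004 ]] [0.53893064 0.30129703 0.004     ] -101.51789748116687
t 0.90 tcp [ 0.2732 -0.5898  0.2313] yaw 24.9 F [-0.2 -0.  -0.1] w 0.999 g 0.0
[ 44.86 -30.99   0.13] turn -47.3
[ 62.93 -70.23   5.13] turn -47.3
```

Request:
drive_tool:
  commands:
    - [[5.5, -3.5, 0, -8, 8.5], [11, -7.5, 0, -16, 8.5], [16.5, -11.5, 0, -24, 8.5], [22, -15.5, 0, -32, 8.5], [27.5, -19, 0, -40, 8.5], [33, -23, 0, -47.3, 8.5], [39, -27, 0, -47.3, 8.5], [44.8, -31, 0, -47.3, 8.5]]

```text
t: 1.9
tcp_pos: [0.5274, -0.1573, 0.2316]
orientation: [[0.307, 0.952, 0.001], [0.952, -0.307, -0.0], [-0.0, 0.001, -1.0]]
wrist_force: [0.7, 0.5, 0.0]
gripper_width: 0.998
grip_force: 0.0
```

```bash
python3 -c "
from h import *
row((.549,.312,.18,72.2))"
```

```text
t 1.90 tcp [ 0.5274 -0.1573  0.2316] yaw 72.1 F [0.7 0.5 0. ] w 0.998 g 0.0
[ 45.33 -12.35   5.14] turn -0.1
```

Request:
drive_tool:
  commands:
    - [[5.5, -1.8, 0.5, 0, 8.5], [11, -3.6, 1, 0, 8.5], [16.5, -5.4, 2, 0, 8.5], [22, -7.2, 3, 0, 8.5], [27.5, -9, 4, 0, 8.5], [33, -10.7, 5, 0, 8.5], [38, -12.3, 5, 0, 8.5], [41.1, -13.4, 5, 0, 8.5]]

```text
t: 2.9
tcp_pos: [0.5242, 0.2768, 0.1813]
orientation: [[0.304, 0.953, -0.0], [0.953, -0.304, 0.001], [0.001, -0.0, -1.0]]
wrist_force: [0.7, -0.3, 1.0]
gripper_width: 0.994
grip_force: 0.0
```

```bash
cat > w.py <<'E'
import sys
from h import *
cal=ctrl.get_calibration("wrist");im,d=ctrl.snapshot("wrist")
np.savez("wrist.npz",im=im,d=d,**{k:np.array(v) for k,v in cal.items()})
cv2.imwrite(f"pics/{sys.argv[1]}.png",im)
E
python3 - <<'E'
from h import *
row((.549,.312,.18,72.2))
import sys,runpy
sys.argv=["w","w1"];runpy.run_path("w.py")
row((.549,.312,.18,72.2))
z=np.load("wrist.npz");P=cloud(z,z["d"]);Q=P.reshape(-1,3)
im=z["im"].astype(int)
t=(P[...,2]>.015)&(P[...,2]<.04)&(np.hypot(P[...,0]-.549,P[...,1]-.312)<.11)
q=P[t][:,:2]
print(t.sum(),cv2.minAreaRect((q*1000).astype(np.float32)),np.median(P[t][:,2]))
wh=t&(im.min(-1)>150);q=P[wh][:,:2];m=q.mean(0);print("white",wh.sum(),cv2.minAreaRect((q*1000).astype(np.float32)))
E
```

```text
t 2.90 tcp [0.5242 0.2768 0.1813] yaw 72.3 F [ 0.7 -0.3  1. ] w 0.994 g 0.0
[4.11 1.3  0.14] turn 0.1
t 2.95 tcp [0.5231 0.2816 0.1817] yaw 72.5 F [-0.3  4.2  0.3] w 0.996 g 0.0
[3.68 1.56 0.19] turn 0.3
5268 ((547.4887084960938, 310.3414611816406), (149.5774688720703, 25.396106719970703), 72.29686737060547) 0.025099211201512532
white 3719 ((552.89892578125, 327.2909240722656), (113.99353790283203, 25.396106719970703), 72.29686737060547)
```

View pics/w1.png

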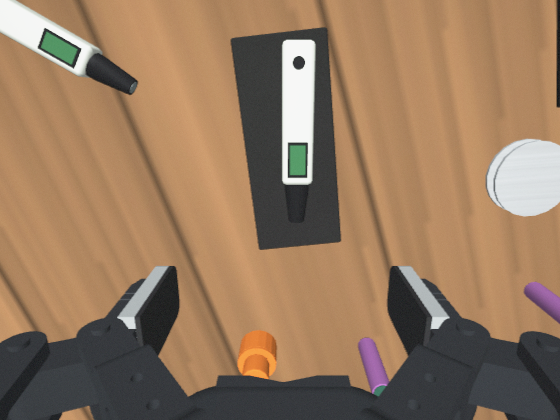

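Request:
drive_tool:
  commands:
    - [[1.5, 0.8, 2, 0, 8.5], [3, 1.5, 4, 0, 8.5], [3.3, 1.5, 6, 0, 8.5], [3.3, 1.5, 8, 0, 8.5], [3.3, 1.5, 10, 0, 8.5], [3.3, 1.5, 10, 0, 8.5], [3.3, 1.5, 10, 0, 8.5], [3.3, 1.5, 10, 0, 8.5]]

```text
t: 3.95
tcp_pos: [0.5499, 0.3006, 0.0823]
orientation: [[0.307, 0.952, 0.001], [0.952, -0.307, 0.001], [0.001, 0.001, -1.0]]
wrist_force: [0.4, -0.3, 1.2]
gripper_width: 0.995
grip_force: 0.0
```

```bash
cat > th.py <<'E'
from h import *
import sys,runpy
row((.548,.311,.08,72.2))
sys.argv=["w","w2"];runpy.run_path("w.py")
z=np.load("wrist.npz");P=cloud(z,z["d"])
im=z["im"].astype(int)
t=(P[...,2]>.015)&(P[...,2]<.04)&(np.hypot(P[...,0]-.549,P[...,1]-.312)<.11)
q=P[t][:,:2]
print(t.sum(),cv2.minAreaRect((q*1000).astype(np.float32)),np.median(P[t][:,2]))
wh=t&(im.min(-1)>150);q=P[wh][:,:2];print("white",wh.sum(),cv2.minAreaRect((q*1000).astype(np.float32)))
row((.548,.311,.08,72.2))
E
python3 th.py
```

```text
t 3.95 tcp [0.5499 0.3006 0.0823] yaw 72.1 F [ 0.4 -0.3  1.2] w 0.995 g 0.0
[ 0.93 -0.49  0.23] turn -0.1
10022 ((547.2374267578125, 309.8873291015625), (150.37892150878906, 26.089590072631836), 72.27436065673828) 0.02513695789146598
white 7182 ((552.9443969726562, 327.3475341796875), (113.65849304199219, 25.7539119720459), 72.32789611816406)
t 4.00 tcp [0.5498 0.3006 0.0822] yaw 72.2 F [ 0.1 -0.7  0.7] w 0.995 g 0.0
[ 0.94 -0.49  0.22] turn -0.0
```

Request:
drive_tool:
  commands:
    - [[0.9, -0.5, 1, 0, 8.5], [0.9, -0.5, 2.5, 0, 8.5], [0.9, -0.5, 4, 0, 8.5], [0.9, -0.5, 5.5, 0, 8.5], [0.9, -0.5, 6.8, 0, 8.5], [0.9, -0.5, 7.6, 0, 8.5], [0.9, -0.5, 7.6, 0, 8.5], [0.9, -0.5, 7.6, 0, 8.5]]

```text
t: 5.0
tcp_pos: [0.5476, 0.3106, 0.0057]
orientation: [[0.307, 0.952, 0.001], [0.952, -0.307, 0.001], [0.001, 0.001, -1.0]]
wrist_force: [0.3, -0.2, -0.1]
gripper_width: 0.998
grip_force: 0.0
```

Request:
drive_tool:
  commands:
    - [[0, 0, 0, 0, 6], [0, 0, 0, 0, 4], [0, 0, 0, 0, 2], [0, 0, 0, 0, 1], [0, 0, 0, 0, 1], [0, 0, 0, 0, 1], [0, 0, 0, 0, 1], [0, 0, 0, 0, 1]]
  grip_force: 40

```text
t: 6.0
tcp_pos: [0.5475, 0.3106, 0.0056]
orientation: [[0.306, 0.952, 0.001], [0.952, -0.306, 0.0], [0.0, 0.0, -1.0]]
wrist_force: [0.2, -0.2, 5.2]
gripper_width: 0.292
grip_force: 41.2
```

Request:
drive_tool:
  commands:
    - [[0, 0, -4, 0, 1], [0, 0, -8, 0, 1], [-2, 1.2, -12, 0, 1], [-6, 3.6, -14.4, 0, 1], [-10, 6, -14.4, 0, 1], [-14, 8.5, -14.4, 0, 1], [-18, 10.9, -14.4, 0, 1], [-22, 13.3, -14.4, 0, 1]]

```text
t: 7.0
tcp_pos: [0.606, 0.0586, 0.1486]
orientation: [[0.306, 0.952, -0.001], [0.952, -0.306, -0.0], [-0.001, -0.001, -1.0]]
wrist_force: [0.8, 0.2, -1.1]
gripper_width: 0.297
grip_force: 40.5
```

Request:
drive_tool:
  commands:
    - [[-4, 2.4, 0, 0, 1], [-8, 4.8, 0, 0, 1], [-11, 6.7, 1, 0, 1], [-13, 7.9, 2.5, 0, 1], [-14, 8.5, 4, 0, 1], [-14, 8.5, 5.5, 0, 1], [-14, 8.5, 5.5, 0, 1], [-14, 8.5, 5.5, 0, 1]]

```text
t: 8.0
tcp_pos: [0.6447, -0.0973, 0.0946]
orientation: [[0.304, 0.953, 0.0], [0.953, -0.304, 0.001], [0.001, 0.0, -1.0]]
wrist_force: [0.7, -0.3, -0.1]
gripper_width: 0.297
grip_force: 40.4
```

```bash
cat > t3.py <<'E'
from h import *
import sys,runpy
np.set_printoptions(precision=4,suppress=True)
row((.6446,-.0987,.0946,72.2))
runpy.run_path("w.py")
c="top";cal=ctrl.get_calibration(c);im,d=ctrl.snapshot(c);np.savez("top2.npz",im=im,d=d,**{k:np.array(v) for k,v in cal.items()})
z=np.load("wrist.npz");P=cloud(z,z["d"]);Q=P.reshape(-1,3)
q=Q[(np.hypot(Q[:,0]-.603,Q[:,1]+.227)<.02)&(Q[:,2]>.09)]
if len(q)>5: print("stud",len(q),cv2.minEnclosingCircle((q[:,:2]*1000).astype(np.float32)),q[:,2].max())
q=Q[(np.hypot(Q[:,0]-.6446,Q[:,1]+.0987)<.11)&(Q[:,2]>.09)&(Q[:,2]<.135)]
print(len(q))
im=z["im"].astype(int).reshape(-1,3)
k=(np.hypot(Q[:,0]-.6446,Q[:,1]+.0987)<.11)&(Q[:,2]>.09)&(Q[:,2]<.135)&(im.min(1)>150)
if k.sum()>5:
  q=Q[k];print("white",k.sum(),cv2.minAreaRect((q[:,:2]*1000).astype(np.float32)),np.linalg.lstsq(np.c_[q[:,:2]-q[:,:2].mean(0),np.ones(len(q))],q[:,2],rcond=None)[0])
row((.6446,-.0987,.0946,72.2))
E
python3 t3.py w3
```

```text
t 8.00 tcp [ 0.6447 -0.0973  0.0946] yaw 72.3 F [ 0.7 -0.3 -0.1] w 0.297 g 40.439152121543884
[-0.14  0.03 -0.  ] turn 0.1
23796
white 15632 ((650.4892578125, -80.16500854492188), (113.40215301513672, 35.573909759521484), 73.48242950439453) [-0.0033 -0.0016  0.1142]
t 8.10 tcp [ 0.645  -0.0981  0.095 ] yaw 72.2 F [0.3 0.  0.5] w 0.294 g 40.439125299453735
[-0.07 -0.02  0.04] turn 0.0
```

View pics/w3.png

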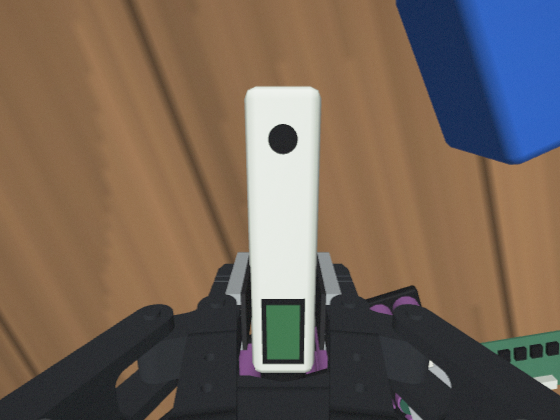

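The thermometer is held level: bar at (283,230), nose pointing down in the image towards the stud. The spot works out about 2 mm from the stud's top, so I'll hold it there.

Request:
drive_tool:
  commands:
    - [[-0.1, 0, 0, 0, 1], [-0.1, 0, 0, 0, 1], [-0.1, 0, 0, 0, 1], [-0.1, 0, 0, 0, 1], [-0.1, 0, 0, 0, 1], [-0.1, 0, 0, 0, 1], [-0.1, 0, 0, 0, 1], [-0.1, 0, 0, 0, 1]]

```text
t: 9.1
tcp_pos: [0.6441, -0.1, 0.0943]
orientation: [[0.306, 0.952, 0.0], [0.952, -0.306, -0.0], [0.0, 0.0, -1.0]]
wrist_force: [0.5, 0.0, -0.8]
gripper_width: 0.293
grip_force: 40.4
```

Run:
```python
from h import *
row((.545,.308,.15,72.2),(.545,.308,.0066,72.2))
z=np.load("top2.npz");P=cloud(z,z["d"]).reshape(-1,3)
q=P[(np.hypot(P[:,0]-.603,P[:,1]+.227)<.025)&(P[:,2]>.09)]
print(len(q),q[:,:2].mean(0),cv2.minEnclosingCircle((q[:,:2]*1000).astype(np.float32)))
```

```text
t 9.10 tcp [ 0.6441 -0.1     0.0943] yaw 72.2 F [ 0.5  0.  -0.8] w 0.293 g 40.43801128864288
[ 35.8  -21.94  -5.57] turn -0.0
[ 35.8  -21.94   8.77] turn -0.0
63 [ 0.60259151 -0.22514191] ((604.1046752929688, -226.1531982421875), 11.349793434143066)
```

Request:
drive_tool:
  commands:
    - [[0, 0, 0, 0, 1], [0, 0, 0, 0, 1], [0, 0, -2.5, 0, 1], [1, -0.6, -5.6, 0, 1], [5, -3, -5.6, 0, 1], [9, -5.5, -5.6, 0, 1], [13, -8, -5.6, 0, 1], [17, -10.4, -5.6, 0, 1]]

```text
t: 10.1
tcp_pos: [0.5968, 0.0951, 0.1504]
orientation: [[0.306, 0.952, 0.0], [0.952, -0.306, 0.0], [0.0, 0.0, -1.0]]
wrist_force: [-0.2, 0.4, -1.3]
gripper_width: 0.292
grip_force: 40.5
```

Request:
drive_tool:
  commands:
    - [[4, -2.4, 0, 0, 1], [8, -4.9, 0, 0, 1], [12, -7.4, 0, 0, 1], [16, -9.8, 0, 0, 1], [18.2, -11.2, 1, 0, 1], [18.8, -11.5, 3, 0, 1], [18.8, -11.5, 5, 0, 1], [18.8, -11.5, 7, 0, 1]]

```text
t: 11.1
tcp_pos: [0.5459, 0.3054, 0.0783]
orientation: [[0.309, 0.951, -0.001], [0.951, -0.309, -0.002], [-0.002, -0.0, -1.0]]
wrist_force: [0.7, -0.4, -1.4]
gripper_width: 0.293
grip_force: 40.5
```

```bash
python3 -c "
from h import *
ctrl.snapshot('wrist');ctrl.snapshot('wrist');ctrl.snapshot('wrist');ctrl.snapshot('wrist')
row((.545,.308,.0065,72.2))"
```

```text
t 11.30 tcp [0.5455 0.3068 0.0797] yaw 72.1 F [ 0.4  1.1 -1.3] w 0.295 g 40.46203672885895
[ 0.11 -0.09  7.32] turn -0.1
```

Request:
drive_tool:
  commands:
    - [[0.1, -0.1, 2, 0, 1], [0.1, -0.1, 4, 0, 1], [0.1, -0.1, 5.5, 0, 1], [0.1, -0.1, 6.5, 0, 1], [0.1, -0.1, 7, 0, 1], [0.1, -0.1, 7.3, 0, 1], [0.1, -0.1, 7.4, 0, 1], [0.1, -0.1, 7.4, 0, 1]]

```text
t: 12.3
tcp_pos: [0.545, 0.3092, 0.0066]
orientation: [[0.306, 0.952, 0.0], [0.952, -0.306, 0.0], [0.0, 0.0, -1.0]]
wrist_force: [-0.6, 0.5, -0.6]
gripper_width: 0.296
grip_force: 40.5
```

Request:
drive_tool:
  commands:
    - [[0, 0, 0, 0, 2.2], [0, 0, 0, 0, 3], [0, 0, 0, 0, 4], [0, 0, 0, 0, 5], [0, 0, 0, 0, 6], [0, 0, 0, 0, 7], [0, 0, 0, 0, 8.5], [0, 0, 0, 0, 8.5]]

```text
t: 13.3
tcp_pos: [0.5447, 0.3091, 0.0063]
orientation: [[0.306, 0.952, -0.0], [0.952, -0.306, -0.0], [-0.0, -0.0, -1.0]]
wrist_force: [-0.0, -0.7, -0.4]
gripper_width: 0.995
grip_force: 0.0
```

Request:
drive_tool:
  commands:
    - [[0, 0, -2, 0, 8.5], [0, 0, -4, 0, 8.5], [0, 0, -8, 0, 8.5], [0, 0, -12, 0, 8.5], [0, 0, -14, 0, 8.5], [0, 0, -14, 0, 8.5], [0, 0, -14, 0, 8.5], [0, 0, -14, 0, 8.5]]

```text
t: 14.3
tcp_pos: [0.5438, 0.3085, 0.1446]
orientation: [[0.306, 0.952, -0.002], [0.952, -0.306, -0.001], [-0.002, -0.002, -1.0]]
wrist_force: [-0.5, 0.2, -0.1]
gripper_width: 0.994
grip_force: 0.0
```

Run:
```python
from h import *
import sys,runpy
sys.argv=["w","w4"];runpy.run_path("w.py")
z=np.load("wrist.npz");P=cloud(z,z["d"])
im=z["im"].astype(int)
wh=(np.hypot(P[...,0]-.549,P[...,1]-.312)<.11)&(im.min(-1)>150)
q=P[wh];print("white",wh.sum(),cv2.minAreaRect((q[:,:2]*1000).astype(np.float32)),np.percentile(q[:,2],[5,50,95]))
row((.4456,.034,.15,60),(.6033,-.2272,.2,60))
```

```text
white 5970 ((551.9366455078125, 324.731689453125), (101.66236114501953, 94.35183715820312), 32.960872650146484) [0.02328508 0.025571   0.19363089]
t 14.35 tcp [0.544  0.3086 0.1448] yaw 72.2 F [ 0.5  0.3 -0.3] w 0.993 g 0.0
[-29.16  -0.95  -0.46] turn 12.2
[-49.2   22.05  -5.47] turn 12.2
```

View pics/w4.png

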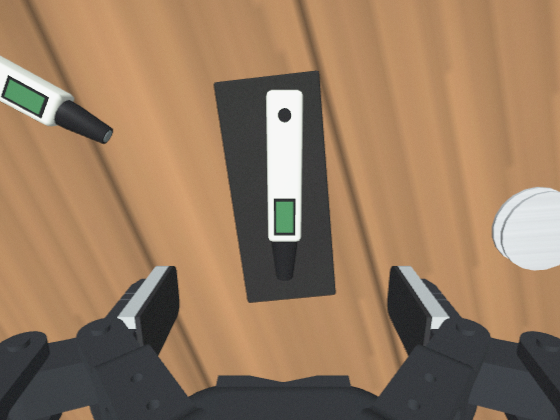

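The thermometer lies flat on the mat again at (284,185), released. Next I'll go above the grey cap.

Request:
drive_tool:
  commands:
    - [[-4, -0.2, 0, -6, 8.5], [-9, -0.3, 0, -12, 8.5], [-14, -0.5, 0, -17.8, 8.5], [-19, -0.7, 0, -17.8, 8.5], [-24, -0.8, 0, -17.8, 8.5], [-28, -1, 0, -17.8, 8.5], [-29.2, -1, 0, -17.8, 8.5], [-29.2, -1, 0, -17.8, 8.5]]

```text
t: 15.35
tcp_pos: [0.4458, 0.0341, 0.1461]
orientation: [[0.002, 1.0, -0.0], [1.0, -0.002, 0.0], [0.0, -0.0, -1.0]]
wrist_force: [-0.4, 1.2, 0.5]
gripper_width: 0.996
grip_force: 0.0
```

```bash
cat > cap.py <<'E'
from h import *
import sys,runpy
np.set_printoptions(precision=4,suppress=True)
ctrl.snapshot('wrist');ctrl.snapshot('wrist')
runpy.run_path("w.py")
row((.4456,.0345,.08,90))
z=np.load("wrist.npz");P=cloud(z,z["d"]);Q=P.reshape(-1,3)
q=Q[(np.hypot(Q[:,0]-.4456,Q[:,1]-.0345)<.026)]
for a,b in[(.046,.056),(.022,.033)]:
    k=q[(q[:,2]>a)&(q[:,2]<b)]
    if len(k)>5: print(len(k),cv2.minEnclosingCircle((k[:,:2]*1000).astype(np.float32)),k[:,:2].mean(0),np.median(k[:,2]))
E
python3 cap.py w5
```

```text
t 15.50 tcp [0.4464 0.0359 0.1463] yaw 90.1 F [-0.1 -0.6 -0.1] w 0.990 g 0.0
[-0.15 -0.08  6.63] turn 0.1
1007 ((444.3470153808594, 33.25357437133789), 12.96263599395752) [0.4443 0.0339] 0.049211777287341475
846 ((444.35076904296875, 33.29734420776367), 19.287792205810547) [0.4444 0.0404] 0.027264417554957447
```

View pics/w5.png

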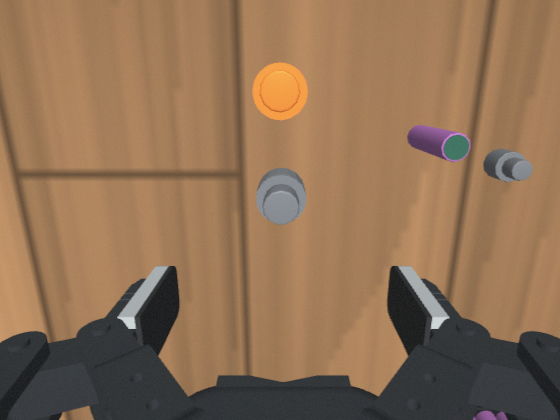

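The cap is at (281,200), well clear of the orange one at (280,91). I'll descend on the knob and grip it.

Request:
drive_tool:
  commands:
    - [[-0.25, -0.2, 2, 0, 8.5], [-0.25, -0.2, 4, 0, 8.5], [-0.25, -0.2, 6, 0, 8.5], [-0.25, -0.2, 8, 0, 8.5], [-0.25, -0.2, 10, 0, 8.5], [-0.25, -0.2, 11, 0, 8.5], [-0.25, -0.2, 11.5, 0, 8.5], [-0.25, -0.2, 11.5, 0, 8.5]]

```text
t: 16.5
tcp_pos: [0.4439, 0.032, 0.0314]
orientation: [[0.0, 1.0, 0.0], [1.0, -0.0, 0.0], [0.0, 0.0, -1.0]]
wrist_force: [-0.2, 0.3, -0.2]
gripper_width: 0.999
grip_force: 0.0
```

```bash
python3 -c "
from h import *
row((.4443,.0333,.031,90))"
```

```text
t 16.50 tcp [0.4439 0.032  0.0314] yaw 90.0 F [-0.2  0.3 -0.2] w 0.999 g 0.0
[0.13 0.04 0.04] turn -0.0
```

Request:
drive_tool:
  commands:
    - [[0.1, 0, 0.1, 0, 7], [0.1, 0, 0.1, 0, 5], [0.1, 0, 0.1, 0, 4], [0.1, 0, 0.1, 0, 3], [0.1, 0, 0.1, 0, 2], [0.1, 0, 0.1, 0, 1], [0.1, 0, 0.1, 0, 1], [0.1, 0, 0.1, 0, 1]]
  grip_force: 80

```text
t: 17.5
tcp_pos: [0.4439, 0.0327, 0.0306]
orientation: [[0.001, 1.0, 0.0], [1.0, -0.001, -0.0], [-0.0, 0.0, -1.0]]
wrist_force: [-1.1, -0.4, 5.4]
gripper_width: 0.275
grip_force: 78.1
```

Request:
drive_tool:
  commands:
    - [[0, 0, -2, 0, 1], [0, 0, -5, 0, 1], [0, 0, -9, 0, 1], [0, 0, -13, 0, 1], [0, 0, -17, 0, 1], [0, 0, -17, 0, 1], [0, 0, -17, 0, 1], [0, 0, -17, 0, 1]]

```text
t: 18.5
tcp_pos: [0.4427, 0.0326, 0.1991]
orientation: [[0.001, 1.0, -0.003], [1.0, -0.001, -0.0], [-0.0, -0.003, -1.0]]
wrist_force: [0.2, -0.5, -0.3]
gripper_width: 0.27
grip_force: 78.8
```

Run:
```python
from h import *
import sys,runpy
np.set_printoptions(precision=4,suppress=True)
ctrl.snapshot('wrist')
sys.argv=["w","w6"];runpy.run_path("w.py")
row((.6033,-.2272,.2,90))
```

```text
t 18.60 tcp [0.443  0.0327 0.1993] yaw 90.0 F [ 0.7  0.4 -1.1] w 0.271 g 78.77597451210022
[-25.98  16.04  -0.11] turn -0.0
```

View pics/w6.png

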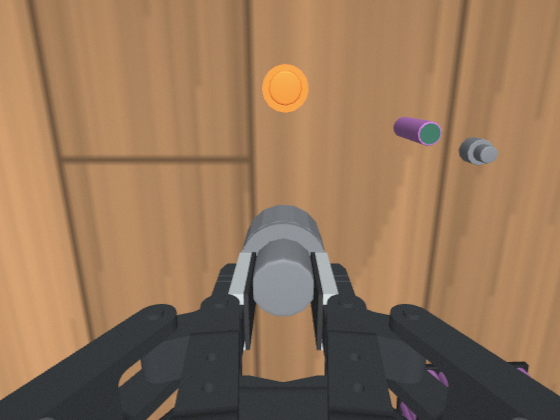

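The cap is held upright at (284,270). I'll view the stud from just beyond it first, to correct the alignment.

Request:
drive_tool:
  commands:
    - [[-4, 2, 0, 0, 1], [-9, 4.5, 0, 0, 1], [-14, 7, 0, 0, 1], [-19, 9.5, 0, 0, 1], [-24, 12, 0, 0, 1], [-29, 14.5, 0, 0, 1], [-33, 16, 0, 0, 1], [-33, 16, 0, 0, 1]]

```text
t: 19.6
tcp_pos: [0.6028, -0.3018, 0.1984]
orientation: [[0.006, 1.0, -0.002], [1.0, -0.006, -0.001], [-0.001, -0.002, -1.0]]
wrist_force: [-0.7, 1.0, 0.1]
gripper_width: 0.273
grip_force: 78.8
```

```bash
cat > st.py <<'E'
from h import *
import sys,runpy
np.set_printoptions(precision=4,suppress=True)
for i in range(4): ctrl.snapshot('wrist')
runpy.run_path("w.py")
s=ctrl.observe();tc=np.array(s["tcp_pos"])
row((.6033,-.2272,.13,90))
z=np.load("wrist.npz");P=cloud(z,z["d"]);Q=P.reshape(-1,3)
q=Q[(np.hypot(Q[:,0]-.6033,Q[:,1]+.2272)<.05)]
for a,b in[(.076,.086),(.0865,.101),(.101,.108)]:
    k=q[(q[:,2]>a)&(q[:,2]<b)]
    if len(k)>5: print(a,len(k),cv2.minEnclosingCircle((k[:,:2]*1000).astype(np.float32)),k[:,:2].mean(0),np.median(k[:,2]),cv2.minAreaRect((k[:,:2]*1000).astype(np.float32)))
C=tc+[0,0,.02];q=Q[np.linalg.norm(Q[:,:2]-C[:2],axis=1)<.026]-tc
for a,b in[(.014,.025),(-.008,.001)]:
    k=q[(q[:,2]>a)&(q[:,2]<b)]
    if len(k)>5: print("cap rel",a,len(k),cv2.minEnclosingCircle((k[:,:2]*1000).astype(np.float32)),np.median(k[:,2]))
E
python3 st.py w7
```

```text
t 19.85 tcp [ 0.6034 -0.2956  0.2001] yaw 90.1 F [-0.3  0.8 -0.2] w 0.271 g 78.77530574798584
[ 6.83 -0.    7.01] turn 0.1
0.076 4339 ((602.5665893554688, -229.6027374267578), 34.220909118652344) [ 0.6023 -0.2287] 0.08136082592841944 ((602.0963745117188, -229.632568359375), (49.5068244934082, 50.145687103271484), 1.720497965812683)
0.0865 584 ((602.2199096679688, -229.57322692871094), 11.89653491973877) [ 0.6024 -0.2292] 0.09573124438965094 ((602.2437133789062, -229.6034698486328), (20.213727951049805, 20.112205505371094), 0.08629826456308365)
0.101 257 ((602.8116455078125, -229.46763610839844), 6.570858001708984) [ 0.6024 -0.2296] 0.10287546457698257 ((602.400390625, -229.71067810058594), (11.77804946899414, 12.331917762756348), 63.09986877441406)
cap rel 0.014 4190 ((-0.3602142333984375, 4.662593841552734), 25.259233474731445) 0.018230946791276542
cap rel -0.008 1644 ((-0.7281732559204102, 5.8302154541015625), 18.367420196533203) -0.0037612332539426058
```

View pics/w7.png

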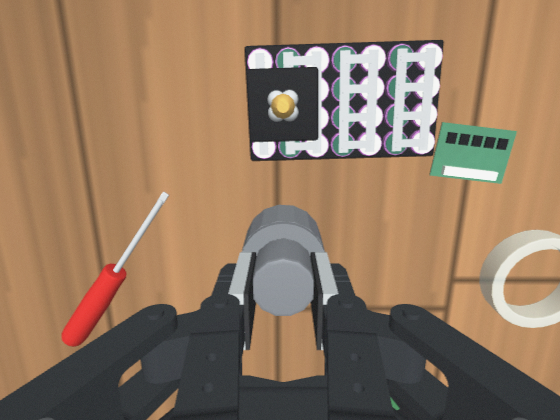

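Run:
```python
from h import *
np.set_printoptions(precision=4,suppress=True)
z=np.load("wrist.npz");Q=cloud(z,z["d"]).reshape(-1,3)
tc=np.array(ctrl.observe()["tcp_pos"]);print(tc)
for off in (0,):
    q=(Q-tc)*1000
    k=q[(abs(q[:,0])<11)&(abs(q[:,1])<22)&(q[:,2]>16.5)&(q[:,2]<21)]
    for w in(3,8): 
        m=k[abs(k[:,0])<w];print("knob y",np.percentile(m[:,1],[.5,99.5]),len(m))
    # far edge arc fit of skirt shoulder
    m=q[(abs(q[:,0])<22)&(q[:,1]>12)&(q[:,1]<30)&(q[:,2]>-6)&(q[:,2]<-1)]
    xs=np.arange(-12,13,3); e=np.array([[x,m[abs(m[:,0]-x)<1.2][:,1].max()] for x in xs])
    A=np.c_[2*e,np.ones(len(e))];s=np.linalg.lstsq(A,(e**2).sum(1),rcond=None)[0];print("skirt centre",s[:2],(s[2]+s[:2]@s[:2])**.5, "with r19:",np.mean(e[:,1]-np.sqrt(19**2-(e[:,0]-s[0])**2)))
row((.6019,-.2302,.14,90))
```

```text
[ 0.6034 -0.2956  0.2001]
knob y [-11.6067  13.3851] 923
knob y [-11.3897  13.1412] 2254
skirt centre [-0.402  -0.5703] 20.467935429308362 with r19: 1.044737533264665
t 19.85 tcp [ 0.6034 -0.2956  0.2001] yaw 90.1 F [-0.3  0.8 -0.2] w 0.271 g 78.77530574798584
[ 6.53 -0.14  6.01] turn 0.1
```

Request:
drive_tool:
  commands:
    - [[3, -0.1, 0, 0, 1], [6, -0.1, 0, 0, 1], [6.5, -0.1, 2, 0, 1], [6.5, -0.1, 4, 0, 1], [6.5, -0.1, 5.5, 0, 1], [6.5, -0.1, 5.5, 0, 1], [6.5, -0.1, 5.5, 0, 1], [6.5, -0.1, 5.5, 0, 1]]

```text
t: 20.85
tcp_pos: [0.603, -0.2327, 0.146]
orientation: [[0.001, 1.0, 0.001], [1.0, -0.001, -0.0], [-0.0, 0.001, -1.0]]
wrist_force: [0.1, -0.0, 0.0]
gripper_width: 0.265
grip_force: 78.8
```

```bash
python3 -c "
from h import *
for i in range(3):
    row((.6025,-.2305,.13,90));ctrl.snapshot('wrist')"
```

```text
t 20.85 tcp [ 0.603  -0.2327  0.146 ] yaw 89.9 F [ 0.1 -0.   0. ] w 0.265 g 78.77130031585693
[ 0.22 -0.06  1.6 ] turn -0.1
t 20.90 tcp [ 0.603  -0.2327  0.146 ] yaw 89.9 F [-1.   0.3 -0.7] w 0.270 g 78.77084255218506
[ 0.22 -0.05  1.6 ] turn -0.1
t 20.95 tcp [ 0.6029 -0.2326  0.1459] yaw 89.9 F [-0.4 -0.4 -0.7] w 0.272 g 78.77060294151306
[ 0.21 -0.04  1.59] turn -0.1
```

Request:
drive_tool:
  commands:
    - [[0.2, -0.05, 0, 0, 1], [0.25, -0.05, 0.4, 0, 1], [0.25, -0.05, 0.8, 0, 1], [0.25, -0.05, 1.1, 0, 1], [0.25, -0.05, 1.3, 0, 1], [0.25, -0.05, 1.5, 0, 1], [0.25, -0.05, 1.5, 0, 1], [0.25, -0.05, 1.5, 0, 1]]

```text
t: 22.0
tcp_pos: [0.6021, -0.2299, 0.1304]
orientation: [[0.001, 1.0, 0.0], [1.0, -0.001, -0.0], [-0.0, 0.0, -1.0]]
wrist_force: [-0.5, -0.6, -0.9]
gripper_width: 0.269
grip_force: 78.8
```

```bash
python3 -c "
from h import *
for i in range(2):
    row((.6025,-.2303,.1136,90));ctrl.snapshot('wrist')"
```

```text
t 22.00 tcp [ 0.6021 -0.2299  0.1304] yaw 90.0 F [-0.5 -0.6 -0.9] w 0.269 g 78.77140045166016
[-0.04  0.04  1.68] turn -0.0
t 22.05 tcp [ 0.6021 -0.2299  0.1304] yaw 90.0 F [ 0.1  0.6 -0.2] w 0.277 g 78.77150058746338
[-0.04  0.04  1.68] turn -0.0
```

No side force, so I'll press down in small steps.

Request:
drive_tool:
  commands:
    - [[0, 0, 0.15, 0, 1], [0, 0, 0.3, 0, 1], [0, 0, 0.45, 0, 1], [0, 0, 0.6, 0, 1], [0, 0, 0.7, 0, 1], [0, 0, 0.8, 0, 1], [0, 0, 0.8, 0, 1], [0, 0, 0.8, 0, 1]]

```text
t: 23.1
tcp_pos: [0.6035, -0.2302, 0.1243]
orientation: [[0.001, 1.0, 0.003], [1.0, -0.001, -0.001], [-0.001, 0.003, -1.0]]
wrist_force: [-1.6, 0.2, 11.3]
gripper_width: 0.27
grip_force: 80.1
```

Request:
drive_tool:
  commands:
    - [[0, 0, 0.15, 0, 1], [0, 0, 0.3, 0, 1], [0, 0, 0.45, 0, 1], [0, 0, 0.6, 0, 1], [0, 0, 0.75, 0, 1], [0, 0, 0.9, 0, 1], [0, 0, 0.9, 0, 1], [0, 0, 0.9, 0, 1]]

```text
t: 24.1
tcp_pos: [0.6017, -0.2298, 0.1132]
orientation: [[0.001, 1.0, -0.001], [1.0, -0.001, 0.0], [0.0, -0.001, -1.0]]
wrist_force: [-0.7, 0.2, 0.2]
gripper_width: 0.27
grip_force: 79.5
```

It clicked and the force dropped to zero. Pressing on until it's home.

Request:
drive_tool:
  commands:
    - [[0, 0, 0.1, 0, 1], [0, 0, 0.2, 0, 1], [0, 0, 0.3, 0, 1], [0, 0, 0.4, 0, 1], [0, 0, 0.4, 0, 1], [0, 0, 0.4, 0, 1], [0, 0, 0.4, 0, 1], [0, 0, 0.4, 0, 1]]

```text
t: 25.1
tcp_pos: [0.6022, -0.2299, 0.1126]
orientation: [[0.001, 1.0, -0.0], [1.0, -0.001, -0.001], [-0.001, -0.0, -1.0]]
wrist_force: [-9.7, 2.4, 25.3]
gripper_width: 0.273
grip_force: 82.0
```

Request:
drive_tool:
  commands:
    - [[0, -0.1, 0, 0, 1], [0, -0.1, 0, 0, 1], [0, -0.1, 0, 0, 1], [0, -0.1, 0, 0, 1], [0, -0.1, 0, 0, 1], [0, -0.1, 0, 0, 1], [0, -0.1, 0, 0, 1], [0, -0.1, 0, 0, 1]]

```text
t: 26.1
tcp_pos: [0.6021, -0.2299, 0.1126]
orientation: [[0.001, 1.0, 0.002], [1.0, -0.001, -0.001], [-0.001, 0.002, -1.0]]
wrist_force: [-6.0, 1.7, 21.8]
gripper_width: 0.273
grip_force: 81.6
```

```bash
python3 - w8 <<'E'
from h import *
import sys,runpy
np.set_printoptions(precision=4,suppress=True)
row((.6025,-.2303,.1136,90))
runpy.run_path("w.py")
z=np.load("wrist.npz");Q=cloud(z,z["d"]).reshape(-1,3)
k=Q[(np.hypot(Q[:,0]-.602,Q[:,1]+.23)<.01)];print("knob top",np.percentile(k[:,2],[10,50,90]))
b=Q[(abs(Q[:,0]-.602)<.02)&(Q[:,1]>-.209)&(Q[:,1]<-.206)];print("block top",np.percentile(b[:,2],[10,50,90]))
s=Q[(abs(Q[:,0]-.602)<.01)&(Q[:,1]>-.217)&(Q[:,1]<-.208)];print("shoulder",np.percentile(s[:,2],[10,50,90]))
row((.6025,-.2303,.1136,90))
E
```

```text
t 26.10 tcp [ 0.6021 -0.2299  0.1126] yaw 90.0 F [-6.   1.7 21.8] w 0.273 g 81.61621570587158
[-0.04  0.04 -0.1 ] turn -0.0
knob top [0.1308 0.132  0.1951]
block top [0.0802 0.0813 0.0821]
shoulder [0.0823 0.109  0.2007]
t 26.15 tcp [ 0.6021 -0.2299  0.1126] yaw 90.0 F [-5.6  1.6 20.3] w 0.274 g 81.61599397659302
[-0.04  0.04 -0.1 ] turn -0.0
```

View pics/w8.png

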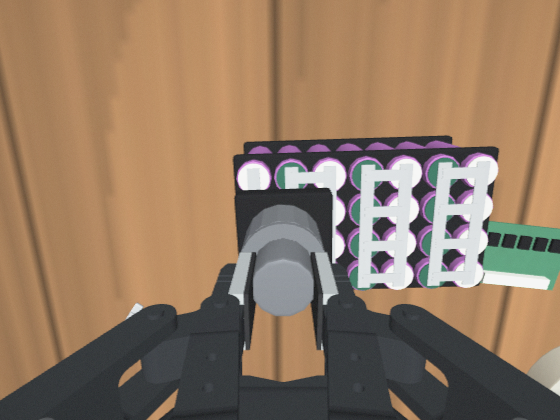

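The cap sits upright and centred on the block at (284,240). Its knob top reads 50.7 mm above the block (50 nominal), and the arm is pushing down with about 21 N. Handing in.

```bash
python3 -c "
from bench import ctrl
print(ctrl.close_job())"
```

```text
the job is handed in; nothing more can be done
None
```

I held the thermometer's spot about 2 mm from the stud's top for over a second and laid it back on its mat; the large cap clicked home and was still gripped and pushed down at about 20 N when I handed in at about 26 s (no verdict came back).

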